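# Vase tipped into the drying drawer

### The arm

A 6-joint arm with a two-finger parallel gripper is mounted at the origin on the work surface. World frame = base frame: x ahead of the robot, y to its left, z up, the work surface at z = 0. Lengths are in mm, angles in rad, forces in N, time in s.
With the tool pointing down it reaches from about 350 to 975 mm from the base axis. Payload 7.1 kg.
Tool frame: the origin (TCP) lies midway between the tips of the shut fingers; the grasp point (between the pads) lies 19 mm behind it (ctrl.grasp_offset is the distance from the TCP to the grasp point, in mm); z points along the fingers, y is the line along which they close (so a half turn about z gives the same grasp; the last joint's range is limited). The gripper opens to 88 mm and grips with 3 to 60 N. Pads are 20 mm wide; open, the fingers measure 115 mm over their backs; the gripper's body (75 mm by 178 mm) begins 61 mm behind the grasp point.
Start: joints at [-1.172, 0.423, 1.63, -0, 1.089, -0.019], TCP at [253.609, -571.215, 222.675] pointing down, gripper open.
Joint ranges: [-3, 3], [-0.9, 2.11], [0.09, 2.58], [-1.31, 4.45], [0.11, 2.69], [-2.54, 2.54]. Speed limits (rad/s): [2.39, 2.39, 3.01, 3.14, 3.14, 3.14].

### API

Orientations are given as a rotation vector (axis times angle).
In Python, from workcell import sensors, viewer, ctrl gives the robot as it stands. The module is installed in compiled form; this text tells all that it offers.
- The arm moves only by the shell command python3 -m handwheel 'ROWS'. ROWS is JSON, a list of rows, each a list of 7 numbers: the shift along the tool's x, y, z in mm, then the turn, a rotation vector about the tool's x, y, z in rad, then the closure, from 0 (fully open) to 1 (shut). In form: [[x, y, z, rx, ry, rz, jaw], ...]. A call has 1 to 10 rows; each row shifts and turns the commanded pose from where the row before left it, along the tool's axes as they then stand; what a row does not reach is not made up. A row lasts 1/8 s, in which the tool goes at most 62.5 mm and 10.7 degrees, less where a joint would pass 70% of its speed; a pose out of reach is approached as far as the arm can. A call is refused whole if a number of a shift passes 62.5 or a number of a turn 0.188, either way. A call with a gripper value outside its range is refused whole. The fingers move at their own pace and stop on an object; the grip force is fixed at half the most. Time passes only in rows, so rows that do not move let the fingers close. It gives the time, the measured TCP pose, the force, the opening and the grip force at its end, in the units of the state.
- sensors.get_obs(): the state, without advancing time (a new reading comes with each control period).
- viewer.get_image(name): name is "side" or "top"; returns a dict with "frame" (384x512x3 uint8, blue, green, red), "fov_y" (degrees; the focal length in pixels is half the picture's height over the tangent of half this angle, whatever the lens; pixels are square), "cx", "cy" (the principal point, pixels), "R" (3x3) and "t" (3): a world point X has camera coordinates R X + t. Camera axes: x right, y down, z forward; pixel columns grow to the right and rows downward; lengths in mm; the calibration is good to about 2 mm. A picture is of the moment at which its call begins. There is no depth.
- ctrl.close_job(): hands the job in; it is judged then, once.
The state is a dict: "t": time; "qpos": joint angles; "qvel": joint speeds; "joint_torque": joint torques, N m; "ee_pos": TCP position; "orientation": TCP orientation; "ft_force": force on the tool from outside, world axes, zero at the start; "moment": the same for the moment, N m; "width": finger opening in mm; "grasp_force": force on a finger pad.
Only numpy, scipy, OpenCV 4.12 (cv2) and the standard library are available. Lean on these libraries where they do the work, as an engineer would, in place of code of your own. Each camera call takes 0.05 s, during which the arm holds its last target. There are 200 camera calls.

### The job

Put the freshly painted blue-banded vase away in the drying cabinet. Its drawer pulls out only part of the way, so tip the vase to pass it foot first between the drawer front and the clear roof without banging it, then right it inside so that it stands upright on the middle of the round cork mat. Let go of it, then push the drawer fully shut so that the vase still stands on the mat and the little blue pot still stands in the drawer, leaving everything else on the table alone.

Things in the scene. Friction and masses are not known exactly. Their poses are not given: they have to be found in the camera images.
- vase: White porcelain bottle vase with two blue bands and painted dots, 0.28 kg, standing loose on the table at the robot's right. Round body 92 mm in diameter from 14 to 82 mm up (foot 76 mm across), shoulder closing in to the neck 96 mm up; straight round neck, the place to grip, 30 mm in diameter from 96 mm up to the top at 130 mm. Origin: centre of its underside; z up along its axis.
- cabinet: Fixed drying cabinet, 290 mm wide (y), 215 mm deep (x), 162 mm high; wood sides 12 mm thick, clear back, bluish clear roof with dark blue edging. Origin: on the table, at the middle of its front plane; x points into the cabinet, away from the robot; y along its front, to the robot's left; z up. All of it lies at x above 0, but for the pulled-out drawer. Its front is open between drawer front and roof.
- roof_edge (a point): Middle of the lower corner of the roof's straight front edge (dark blue trim), at cabinet x = 0, 156 mm above the table. The roof is flat, 6 mm thick (top at 162 mm), and runs from here to the back over the whole width.
- drawer (a joint): How far the drawer is pulled out along the cabinet's -x, towards the robot, in m: 0 fully shut, 0.092 its outer stop; it starts 0.089 to 0.092 out. Friction about 2 N; it stays where it is left. The outer face of its front panel (262 mm wide, 12 mm thick) lies at cabinet x = -(joint value) and the panel's top edge is 70 mm above the table.
- drawer_floor (a point): Point on the drawer's floor, 10 mm above the table, at the middle of the inner face of its front panel. Drawer inside: 250 mm wide, 172 mm deep, side and back walls only up to 40 mm above the table. From the front panel to the roof edge is 77 to 80 mm measured level (less than the vase's body), and 86 mm in height from the panel's top to the roof.
- drawer_pull (a point): Middle of the outer face of the brass pull bar on the drawer front: a bar 110 mm long, 12 mm high, standing 18 mm out from the front panel, its centre line 56 mm above the table. Pushing it towards the cabinet shuts the drawer.
- mat: Round cork mat, 96 mm in diameter, 4 mm thick, lying loose on the drawer floor in the left or right half of the drawer, about 24 mm in front of the roof's edge, so that it is seen from above. Origin: centre of its underside (10 mm above the table).
- pot: Small blue ceramic cup, 54 mm across, 45 mm high, 0.11 kg, standing loose in the other half of the drawer. Origin: centre of its underside.
- bottle: Amber glass bottle, 46 mm in diameter, 115 mm high; bystander. Origin: centre of its underside.
- brush_jar: Green glass jar with paint brushes, 72 mm in diameter, about 170 mm high with the brushes; bystander. Origin: centre of its underside.
- paint_jar: Red paint jar, 60 mm in diameter, 60 mm high; bystander. Origin: centre of its underside.
- saucer: White ceramic plate, 110 mm in diameter, 16 mm high; bystander. Origin: centre of its underside.
- tape: Yellow ring of tape lying flat, 90 mm in diameter, 24 mm high; bystander. Origin: centre of its underside.
- spatula: Spatula lying flat, 200 mm long; bystander. Origin near its middle.

How it is judged (in metres and radians):
On the way:
1. the vase stands upright on the cork mat in the pulled-out drawer, released (horizontal distance between vase and mat below 0.02 m and angle between vase's own z axis and vertical below 0.08 rad and z of vase in the frame of mat between 0.002 and 0.0065 m and contact force between vase and the fingers below 0.05 N and value of joint drawer above 0.07 m and linear speed of vase below 0.02 m/s), for 0.2 s.
At the end, for the whole second after the job is handed in: The drawer is shut (joint below 4 mm), the vase stands upright (within 0.08 rad) and still on the cork mat, its axis within 20 mm of the mat's centre, and the pot stands upright (within 0.1 rad) and still in the drawer; the fingers do not touch the vase (horizontal distance between vase and mat below 0.02 m and angle between vase's own z axis and vertical below 0.08 rad and z of vase in the frame of mat between 0.002 and 0.0065 m and contact force between vase and the fingers below 0.05 N and angle between pot's own z axis and vertical below 0.1 rad and x of pot in the frame of cabinet above 0.02 m and z of pot in the frame of cabinet between 0.007 and 0.014 m and value of joint drawer below 0.004 m and linear speed of each of vase, pot below 0.01 m/s).
It fails at once if the vase is laid over (tilted more than 1.2 rad) (angle between vase's own z axis and vertical above 1.2 rad).
It fails at once if the vase is banged against the cabinet or its drawer (more than 30 N) (contact force between vase and cabinet above 30 N).
It fails at once if the pot is knocked over (angle between pot's own z axis and vertical above 0.6 rad).
It fails at once if a bystander on the table is pushed more than 40 mm (distance of any of bottle, brush_jar, paint_jar, saucer, tape, spatula from where it was at the start of the episode above 0.04 m).
It also fails if it takes over 67 s, if anything falls off the work surface, if the arm or the gripper's body presses on something with over 40 N, if the wrist force passes 120 N, or if a joint passes its speed limit or range.

## Working session

There is one attempt and no reset: what is moved stays moved. The work goes in short steps, Python scripts to look and compute and a shell command to move; the robot and the scene stay as the last step left them, time stands still between calls to the robot, and variables do not carry over. Pictures are saved under pics/ and viewed, at most 12 in all, crops included, and the job is handed in when it is done.

```bash
mkdir -p pics
cat > h.py <<'E'
import numpy as np, cv2
from scipy.spatial.transform import Rotation as Ro
from workcell import sensors, viewer, ctrl
def ray(im,u,v):
    f=im['frame'].shape[0]/2/np.tan(np.radians(im['fov_y'])/2)
    R=np.array(im['R']);t=np.array(im['t'])
    d=R.T@np.array([(u-im['cx'])/f,(v-im['cy'])/f,1]);return -R.T@t,d
def onz(im,u,v,z):
    o,d=ray(im,u,v);return o+d*(z-o[2])/d[2]
def proj(im,X):
    f=im['frame'].shape[0]/2/np.tan(np.radians(im['fov_y'])/2)
    c=np.array(im['R'])@np.array(X)+np.array(im['t']);return f*c[0]/c[2]+im['cx'],f*c[1]/c[2]+im['cy']
E
python3 - <<'E'
from h import *
ims=[viewer.get_image(n) for n in('side','top')]
for n,i in zip(('side','top'),ims):
    cv2.imwrite(f'pics/{n}0.png',cv2.resize(i['frame'],None,fx=1.5,fy=1.5,interpolation=cv2.INTER_CUBIC)); o,d=ray(i,256,192);print(n,i['fov_y'],i['cx'],i['cy'],o,d)
o=sensors.get_obs();print({k:np.round(v,3) for k,v in o.items()}, ctrl.grasp_offset)
print(Ro.from_rotvec(o['orientation']).as_matrix().round(3))
E
```

```text
side 42.43991224029158 258.5026023399687 192.4209382838738 [ 227.79054756 1048.0302592  1136.92946857] [ 0.22210864 -0.69746318 -0.68135101]
top 46.03388052314723 253.53372295526876 198.63172175069795 [ 340.10120416   -6.77297806 1568.22504447] [ 0.16170562 -0.00384137 -0.98695574]
{'t': np.float64(0.1), 'qpos': array([-1.172,  0.424,  1.631, -0.   ,  1.089, -0.019]), 'qvel': array([ 0.002, -0.002, -0.003, -0.   , -0.001,  0.   ]), 'joint_torque': array([ 1.0000e-03, -5.4561e+01, -2.7433e+01,  6.5000e-02,  1.9000e-02,
       -0.0000e+00]), 'ee_pos': array([ 253.425, -570.789,  221.983]), 'orientation': array([-3.072, -0.651,  0.   ]), 'ft_force': array([-0.042, -0.373,  0.25 ]), 'moment': array([-0.038,  0.02 , -0.023]), 'grasp_force': np.float64(0.0), 'width': np.float64(87.649)} 18.700000000000003
[[ 0.914  0.406 -0.001]
 [ 0.406 -0.914  0.001]
 [ 0.    -0.001 -1.   ]]
```

View pics/side0.png

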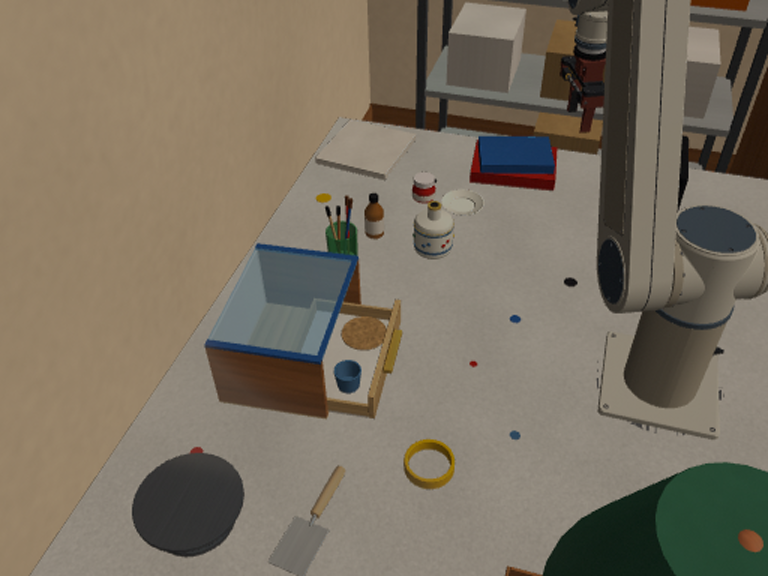

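View pics/top0.png

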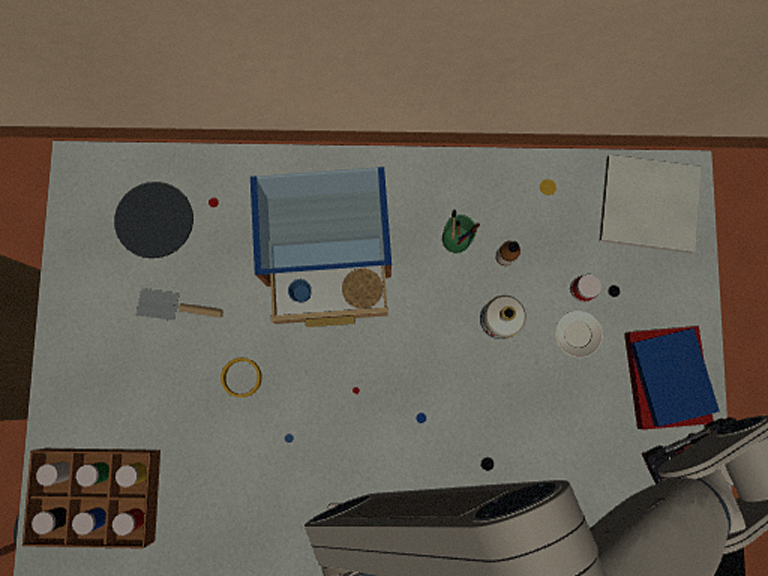

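The pictures (1.5x) show the vase at right with its mouth at (508,313) in the top view and (434,206) in the side view. The mat is in the drawer's right half at (363,288) top and (363,333) side. The pot is in the left half at (300,291) top. The blue roof trim's front edge runs from about (255,272) to (390,264) in the top view.

```bash
cat > m.py <<'E'
from h import *
s=viewer.get_image('side');t=viewer.get_image('top')
def blob(im,lo,hi,box):
    x0,y0,x1,y1=[int(b/1.5) for b in box]
    m=cv2.inRange(cv2.cvtColor(im['frame'],cv2.COLOR_BGR2HSV),lo,hi);k=np.zeros_like(m);k[y0:y1,x0:x1]=m[y0:y1,x0:x1]
    c=max(cv2.findContours(k,cv2.RETR_EXTERNAL,cv2.CHAIN_APPROX_NONE)[0],key=cv2.contourArea);return k,c
def tri(u1,u2):
    (o1,d1),(o2,d2)=ray(s,*u1),ray(t,*u2)
    a=np.linalg.lstsq(np.c_[d1,-d2],o2-o1,rcond=None)[0];p,q=o1+a[0]*d1,o2+a[1]*d2;return (p+q)/2,np.linalg.norm(p-q)
E
python3 - <<'E'
from m import *
brown=((5,70,40),(25,255,255))
for n,im,b in(('side',s,(335,310,390,355)),('top',t,(335,264,388,308))):
    k,c=blob(im,*brown,b);e=cv2.fitEllipse(cv2.convexHull(c));print('mat',n,e,onz(im,*e[0],14).round(1))
M={}
for n,im,b in(('side',s,(422,195,446,213)),('top',t,(496,302,520,324))):
    k,c=blob(im,(5,60,0),(30,255,255),b);e=cv2.fitEllipse(cv2.convexHull(c));M[n]=e[0];print('mouth',n,e,onz(im,*e[0],130).round(1))
print('tri',tri(M['side'],M['top']))
# vase body silhouette in top image: saturation/brightness hard; roof edge corners
blue=((100,120,40),(125,255,255))
for n,im,b in(('top',t,(240,160,400,285)),('side',s,(200,240,362,365))):
    k,c=blob(im,*blue,b);q=cv2.approxPolyDP(cv2.convexHull(c),4,True)[:,0];print(n,len(q));
    for p in q: print(p*1.5,onz(im,*p,162).round(1))
k,c=blob(t,(18,120,60),(32,255,255),(295,312,365,332));r=cv2.minAreaRect(c);print('pull',r,onz(t,*r[0],62))
for n,im,b in(('side',s,(330,355,365,395)),('top',t,(285,276,316,306))):
    k,c=blob(im,(98,90,20),(125,255,255),b);e=cv2.fitEllipse(cv2.convexHull(c));print('pot',n,e,onz(im,*e[0],45).round(1))
E
```

```text
mat side ((245.96852111816406, 218.02615356445312), (34.23332977294922, 45.04918670654297), 112.83545684814453) [589.3  22.6  14. ]
mat top ((247.6663055419922, 191.28567504882812), (29.561370849609375, 40.76105880737305), 84.592529296875) [596.8  16.3  14. ]
mouth side ((287.4192810058594, 136.4822235107422), (7.131189823150635, 14.11849594116211), 96.95391082763672) [ 533.8 -276.7  130. ]
mouth top ((338.5700378417969, 208.25271606445312), (9.596480369567871, 10.012102127075195), 14.609427452087402) [ 527. -278.  130.]
tri (array([ 530.52173102, -277.62828894,  129.33622046]), np.float64(6.866132038960337))
top 4
[382.5 168. ] [832.9  -5.2 162. ]
[390.  262.5] [625.3 -24.1 162. ]
[255. 273.] [598.3 260.2 162. ]
[250.5 177. ] [808.3 278.8 162. ]
side 4
[256.5 244.5] [837.   -3.6 162. ]
[357.  256.5] [625.3 -24.4 162. ]
[319.5 363. ] [598.  264.5 162. ]
[208.5 343.5] [805.6 276.3 162. ]
pull ((219.1516571044922, 213.66806030273438), (5.522679805755615, 32.049652099609375), 84.80557250976562) [511.38364045 109.82051208  62.        ]
pot side ((231.68434143066406, 250.04193115234375), (17.70212745666504, 21.723583221435547), 171.1807403564453) [579.8 184.3  45. ]
pot top ((199.55104064941406, 193.5138397216797), (14.809338569641113, 15.290345191955566), 116.90190124511719) [581.5 179.8  45. ]
```

Run:
```python
from m import *
c=lambda im,x0,y0:cv2.resize(im['frame'][y0:y0+50,x0:x0+66],None,fx=6,fy=6,interpolation=cv2.INTER_CUBIC)
# top mat, top vase / side mat, side vase
a=np.hstack([c(t,205,170),c(t,305,184)]);b=np.hstack([c(s,215,195),c(s,260,128)])
cv2.imwrite('pics/crops.png',np.vstack([a,b]))
```

```text
(no output)
```

View pics/crops.png

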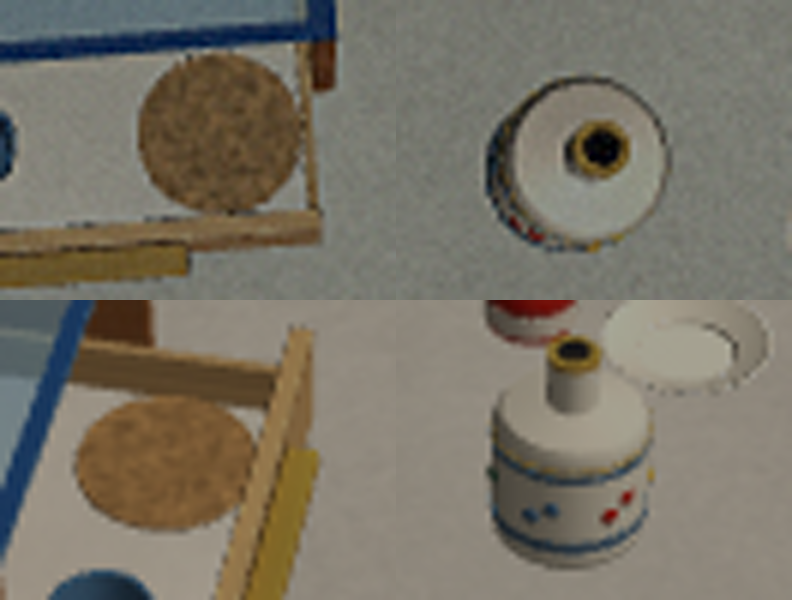

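The crops show the mat as a clean disc: centre (241.2,191.6) in the top view and (242.2,221.7) in the side view. The gold vase rim is at (338.8,208.5) top and (289.4,136.6) side. Next I'll compute positions and plan the tip-in path.

```bash
cat > plan.py <<'E'
import numpy as np, heapq
# cabinet plane (x,z), mm. pose = (x,z) of vase foot centre, th = tilt, neck towards -x
J=90
rects=[(-J,-J+12,0,70),(0,215,156,162),(-J,182-J,0,10),(-72,24,0,14),(172-J,182-J,0,40),(203,215,0,162),(-J-18,-J,50,62)]
def dense(P,n=4.):
    out=[]
    for a,b in zip(P,P[1:]):
        a,b=map(np.array,(a,b));k=int(np.ceil(np.linalg.norm(b-a)/n));out+=[a+(b-a)*i/k for i in range(k)]
    return np.array(out+[P[-1]])
half=[(0,0),(38,0),(46,14),(46,82),(15,96),(15,98),(11,98),(11,178),(38,178),(38,250),(-38,250)]  # vase, fingers, gripper body
R=dense(half);L=R*[-1,1];pts=np.vstack([R,L])
def clear(x,z,th):
    c,s=np.cos(th),np.sin(th)
    X=x+pts[:,0]*c-pts[:,1]*s; Z=z+pts[:,0]*s+pts[:,1]*c
    m=99
    for i,(a,b,d,e) in enumerate(rects):
        dx=np.maximum(np.maximum(a-X,X-b),0);dz=np.maximum(np.maximum(d-Z,Z-e),0)
        q=np.hypot(dx,dz);inside=(q==0)&(X>a)&(X<b)&(Z>d)&(Z<e)
        m=min(m,-1 if inside.any() else q.min())
    return m
E
cat > go.py <<'E'
from plan import *
D=(4,4,np.radians(4))
start=(-24,16,0)
P=lambda k:(-24+4*k[0],18+4*k[1],k[2]*D[2])
memo={}
def C(k):
    if k not in memo: memo[k]=clear(*P(k))
    return memo[k]
s=(0,0,0);dist={s:0};prev={};h=[(0,s)];goal=None
while h:
    d,k=heapq.heappop(h)
    if d>dist[k]:continue
    x,z,th=P(k)
    if z>200 and x<0: goal=k;break
    for i in(-1,0,1):
     for j in(-1,0,1):
      for l in(-1,0,1):
        n=(k[0]+i,k[1]+j,k[2]+l)
        if n==k or not(0<=n[2]<=15) or abs(n[0])>50 or not -1<=n[1]<60:continue
        c=C(n)
        if c<2:continue
        nd=d+np.sqrt(i*i+j*j+2*l*l)*(1+ (12/min(c,20))**3)
        if nd<dist.get(n,1e9):dist[n]=nd;prev[n]=k;heapq.heappush(h,(nd,n))
p=[goal]
while p[-1]!=s:p.append(prev[p[-1]])
for k in p: print(*np.round(P(k),2),'clear %.1f'%C(k))
E
python3 - <<'E'
from m import *
S=(289.4,136.6);T=(338.8,208.5)
print('mouth',onz(s,*S,130),onz(t,*T,130),tri(S,T))
for im,u in((s,(242.2,221.7)),(t,(241.2,191.6))):
    X=onz(im,*u,14);d=X[:2]-[610.5,118.8];a=.0944;print('mat',X.round(1),(d@[np.cos(a),np.sin(a)]).round(1),(d@[-np.sin(a),np.cos(a)]).round(1))
E
time python3 go.py
```

```text
mouth [ 527.17568122 -277.86413943  130.        ] [ 526.22683357 -278.68768469  130.        ] (array([ 526.83839919, -278.74578343,  129.33657996]), np.float64(1.0545109923004048))
mat [595.8  41.1  14. ] -22.0 -76.0
mat [595.4  38.8  14. ] -22.6 -78.3
-48.0 202.0 0.7 clear 61.5
-48.0 198.0 0.7 clear 58.5
-48.0 194.0 0.7 clear 55.4
-48.0 190.0 0.7 clear 52.3
-48.0 186.0 0.7 clear 49.3
-48.0 182.0 0.7 clear 46.2
-48.0 178.0 0.7 clear 43.1
-48.0 174.0 0.7 clear 40.1
-48.0 170.0 0.7 clear 37.0
-48.0 166.0 0.7 clear 33.9
-48.0 162.0 0.7 clear 30.9
-48.0 158.0 0.7 clear 27.8
-48.0 154.0 0.7 clear 25.0
-48.0 150.0 0.7 clear 22.6
-48.0 146.0 0.7 clear 20.7
-48.0 142.0 0.7 clear 19.4
-48.0 138.0 0.7 clear 18.9
-48.0 134.0 0.7 clear 18.9
-48.0 130.0 0.7 clear 19.0
-48.0 126.0 0.7 clear 19.6
-48.0 122.0 0.7 clear 20.3
-48.0 118.0 0.7 clear 21.0
-44.0 114.0 0.7 clear 17.8
-40.0 110.0 0.7 clear 14.9
-36.0 106.0 0.7 clear 13.8
-32.0 102.0 0.7 clear 13.0
-28.0 98.0 0.7 clear 10.8
-24.0 94.0 0.7 clear 10.9
-20.0 90.0 0.7 clear 11.3
-16.0 86.0 0.7 clear 11.3
-12.0 82.0 0.7 clear 10.8
-8.0 78.0 0.7 clear 10.3
-8.0 74.0 0.7 clear 10.2
-4.0 70.0 0.7 clear 10.8
0.0 66.0 0.7 clear 11.2
0.0 62.0 0.63 clear 9.5
0.0 58.0 0.63 clear 10.2
0.0 54.0 0.56 clear 9.2
0.0 50.0 0.49 clear 12.0
0.0 46.0 0.42 clear 15.5
0.0 46.0 0.35 clear 16.1
-4.0 42.0 0.28 clear 17.5
-8.0 38.0 0.21 clear 15.8
-12.0 34.0 0.14 clear 14.4
-16.0 30.0 0.07 clear 13.2
-20.0 26.0 0.0 clear 9.0
-24.0 22.0 0.0 clear 8.0
-24.0 18.0 0.0 clear 4.0
real	0m3.648s
user	0m3.973s
sys	0m0.032s
```

```bash
cat > w.py <<'E'
from h import *
A=.0944;O=np.array([610.5,118.8,0]);G=117;Cab=Ro.from_euler('z',A)
def cur():
    o=sensors.get_obs();return np.array(o['ee_pos']),Ro.from_rotvec(o['orientation'])
def vtool(x,y,z,th,dz=0):   # vase foot pose in cabinet -> TCP pose
    Rm=Cab*Ro.from_matrix(np.array([[np.cos(th),0,np.sin(th)],[0,-1,0],[np.sin(th),0,-np.cos(th)]]).T)
    p=O+Cab.apply([x,y,z])-Rm.apply([0,0,G-ctrl.grasp_offset]);return p,Rm
def rows(targets):
    """targets: list of ((p,R),n); prints tool-frame rows from the present pose"""
    p,R=cur()
    for (q,Q),n in targets:
        dw=(R.inv()*Q).as_rotvec()/n; dp=(q-p)/n
        for i in range(n):
            d=R.inv().apply(dp);print(n,d.round(1),dw.round(4)) if i in(0,n-1) else 0
            R=R*Ro.from_rotvec(dw);p=p+dp
E
python3 - <<'E'
from w import *
_,Q=vtool(0,0,0,0)
v=np.array([526.8,-278.5,0])
rows([((v+[0,0,200],Q),10),((v+[0,0,98.5],Q),6)])
E
```

```text
10 [ 36.8 -15.7   2.3] [-0.      0.      0.0323]
10 [ 30.8 -25.6   2.3] [-0.      0.      0.0323]
6 [-0.   0.  16.9] [ 0. -0. -0.]
6 [-0.   0.  16.9] [ 0. -0. -0.]
```

```bash
python3 -m handwheel '[[36.8,-15.7,2.3,0,0,0.0323,0],[36.3,-16.9,2.3,0,0,0.0323,0],[35.7,-18,2.3,0,0,0.0323,0],[35.1,-19.2,2.3,0,0,0.0323,0],[34.4,-20.3,2.3,0,0,0.0323,0],[33.8,-21.4,2.3,0,0,0.0323,0],[33.1,-22.5,2.3,0,0,0.0323,0],[32.4,-23.5,2.3,0,0,0.0323,0],[31.6,-24.6,2.3,0,0,0.0323,0],[30.8,-25.6,2.3,0,0,0.0323,0]]'
python3 -m handwheel '[[0,0,0,0,0,0,0],[0,0,0,0,0,0,0]]'
python3 - <<'E'
from w import *
_,Q=vtool(0,0,0,0)
v=np.array([526.8,-278.5,0])
rows([((v+[0,0,98.5],Q),1)])
i=viewer.get_image('side');u=proj(i,[526,-278,150]);x,y=int(u[0])-60,int(u[1])-50
cv2.imwrite('pics/over.png',cv2.resize(i['frame'][y:y+100,x:x+120],None,fx=5,fy=5,interpolation=cv2.INTER_CUBIC))
E
```

```text
t: 1.65
ee_pos: [527.2, -277.4, 199.7]
orientation: [3.138, 0.147, 0.0]
ft_force: [-0.6, -0.1, -0.1]
width: 87.8
grasp_force: 0.0
t: 1.9
ee_pos: [526.1, -278.6, 199.6]
orientation: [3.138, 0.15, -0.001]
ft_force: [-0.6, -0.3, 0.2]
width: 87.9
grasp_force: 0.0
1 [  0.8  -0.  101.1] [0.0001 0.0004 0.0012]
```

View pics/over.png

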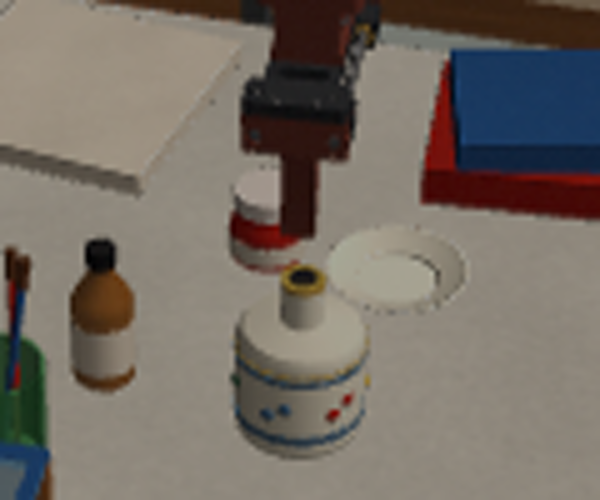

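The finger tip (300,235) is directly above the vase's rim (303,280), with clear space around it. Going down and closing.

```bash
python3 -m handwheel '[[0.8,0,17,0,0,0,0],[0,0,17,0,0,0,0],[0,0,17,0,0,0,0],[0,0,17,0,0,0,0],[0,0,17,0,0,0,0],[0,0,15.5,0,0,0,0],[0,0,0,0,0,0,0],[0,0,0,0,0,0,0]]'
python3 -m handwheel '[[0,0,0,0,0,0,0.3],[0,0,0,0,0,0,0.4],[0,0,0,0,0,0,0.5],[0,0,0,0,0,0,0.6],[0,0,0,0,0,0,0.7],[0,0,0,0,0,0,0.8],[0,0,0,0,0,0,1],[0,0,0,0,0,0,1],[0,0,0,0,0,0,1],[0,0,0,0,0,0,1]]'
```

```text
t: 2.95
ee_pos: [527.5, -278.5, 99.4]
orientation: [3.138, 0.149, 0.001]
ft_force: [-0.0, -0.3, -0.4]
width: 88.4
grasp_force: 0.0
t: 4.2
ee_pos: [527.1, -278.4, 99.1]
orientation: [3.138, 0.149, -0.0]
ft_force: [-0.3, -0.5, -0.8]
width: 29.3
grasp_force: 30.0
```

```bash
sed -i 's/G=117;/G=117.8;/' w.py; python3 -m handwheel '[[0,0,-8,0,0,0,1],[0,0,-20,0,0,0,1],[0,0,-30,0,0,0,1],[0,0,-30,0,0,0,1],[0,0,-12,0,0,0,1],[0,0,0,0,0,0,1]]'
python3 - <<'E'
from w import *
x,z,th=-48,200,.7
a=vtool(x-G*np.sin(th),-77,z+G*np.cos(th)-G,0)
rows([(a,12)])
A0=vtool(x,-77,z,th);print(A0[0])
p,R=a
n=6
for i in range(1,n+1):
    q,Q=vtool(x-G*np.sin(th)+G*np.sin(th*i/n),-77,z+G*np.cos(th)-G*np.cos(th*i/n),th*i/n)
    print(R.inv().apply(q-p).round(1),(R.inv()*Q).as_rotvec().round(4));p,R=q,Q
E
```

```text
t: 4.95
ee_pos: [527.3, -278.4, 199.7]
orientation: [3.137, 0.149, 0.002]
ft_force: [0.0, 0.4, -2.4]
width: 29.7
grasp_force: 30.0
12 [ -0.3 -25.9  -6. ] [ 0.0001 -0.0001  0.    ]
12 [ -0.3 -25.9  -6. ] [ 0.0001 -0.0001  0.    ]
[506.41399827  31.60062428 275.79586076]
[ 2.2 -0.  -0.1] [0.     0.1167 0.    ]
[ 2.2  0.  -0.1] [-0.      0.1167  0.    ]
[ 2.2 -0.  -0.1] [0.     0.1167 0.    ]
[ 2.2  0.  -0.1] [ 0.      0.1167 -0.    ]
[ 2.2 -0.  -0.1] [-0.      0.1167  0.    ]
[ 2.2  0.  -0.1] [0.     0.1167 0.    ]
```

```bash
python3 -m handwheel '[[0,-10,-6,0,0,0,1],[0,-20,-8,0,0,0,1],[-0.3,-30,-8,0,0,0,1],[-0.3,-35,-8,0,0,0,1],[-0.3,-35,-8,0,0,0,1],[-0.3,-35,-8,0,0,0,1],[-0.3,-35,-8,0,0,0,1],[-0.3,-35,-8,0,0,0,1],[-0.3,-30,-8,0,0,0,1],[-0.3,-28,-2,0,0,0,1]]'
python3 -m handwheel '[[-0.5,-18,0,0,0,0,1],[0,0,0,0,0,0,1],[2.2,0,0,0,0.1,0,1],[2.2,0,0,0,0.1,0,1],[2.2,0,0,0,0.1,0,1],[2.2,0,0,0,0.1,0,1],[2.2,0,0,0,0.1,0,1],[1.1,0,0,0,0.1,0,1],[1.1,0,0,0,0.1,0,1],[0,0,0,0,0,0,1]]'
python3 -m handwheel '[[0,0,0,0,0,0,1],[0,0,0,0,0,0,1]]'
python3 - <<'E'
from w import *
rows([(vtool(-48,-77,200,.7),1)])
c=[]
for n in('side','top'):
    i=viewer.get_image(n);u=proj(i,[570,40,200]);x,y=int(u[0])-60,int(u[1])-50
    c.append(cv2.resize(i['frame'][y:y+110,x:x+100],None,fx=4,fy=4,interpolation=cv2.INTER_CUBIC))
cv2.imwrite('pics/tilt.png',np.hstack(c))
E
```

```text
t: 6.2
ee_pos: [496.2, 15.2, 271.6]
orientation: [-3.138, -0.15, -0.0]
ft_force: [1.5, -0.2, -2.4]
width: 29.4
grasp_force: 30.0
t: 7.45
ee_pos: [505.1, 31.6, 272.6]
orientation: [-2.92, -0.137, -1.058]
ft_force: [-0.4, 0.4, -4.3]
width: 29.4
grasp_force: 30.0
t: 7.7
ee_pos: [508.2, 32.1, 275.1]
orientation: [-2.918, -0.139, -1.065]
ft_force: [0.9, -0.2, -3.0]
width: 29.5
grasp_force: 30.0
1 [-1.   0.3 -1.7] [-0.0003 -0.0001  0.0004]
```

View pics/tilt.png

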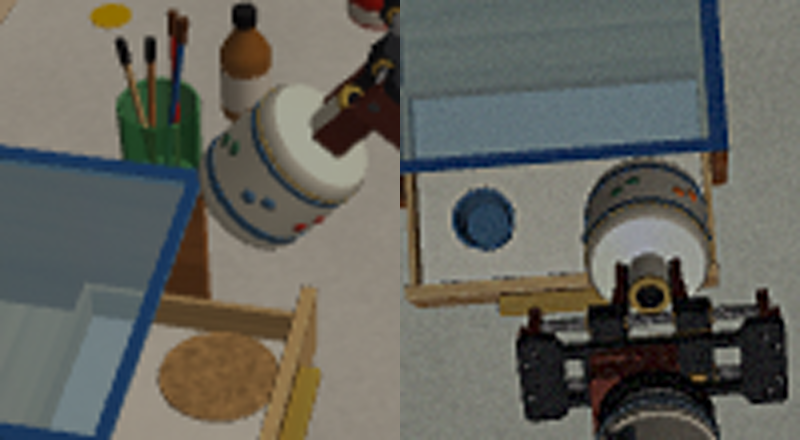

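The vase hangs tilted foot first before the opening. It is in line with the fingers and centred over the mat's y, with its silhouette left edge at (205,165) in the side crop. I'll check for slip with a projection and work out the way in.

```bash
cat > path.py <<'E'
from w import *
def path(W,ns,y=-77):
    p,R=cur();P0=None
    # present vase pose from tool
    f=Cab.inv().apply(p+R.apply([0,0,G-ctrl.grasp_offset])-O);z=Cab.inv().apply(R.apply([0,0,1]));c=np.array([f[0],f[1],f[2],np.arctan2(z[0],-z[2])])
    print('vase now',c.round(3))
    for w,n in zip(W,ns):
        w=np.array([w[0],y,w[1],w[2]])
        for i in range(1,n+1):
            q,Q=vtool(*(c+(w-c)*i/n));print(R.inv().apply(q-p).round(1).tolist(),(R.inv()*Q).as_rotvec().round(3).tolist());p,R=q,Q
        c=w;print('--')
E
python3 - <<'E'
from path import *
i=viewer.get_image('side');u=proj(i,[570,40,200]);x0,y0=int(u[0])-60,int(u[1])-50
p,R=cur();g=p+R.apply([0,0,G-ctrl.grasp_offset])
a=np.linspace(0,6.28,40);L=[]
for r,h in((38,0),(46,14),(46,82)):
    for b in a: L.append(proj(i,g+R.apply([r*np.cos(b),r*np.sin(b),-h])))
L=(np.array(L)-[x0,y0]+.5)*4;print(L.min(0),L.max(0),L[L[:,0].argmin()],L[L[:,1].argmax()])
path([(-48,118,.7),(0,66,.7)],[7,8])
E
```

```text
[201.16503079  87.36019714] [366.64227306 249.51176806] [201.16503079 184.60257799] [276.81010144 249.51176806]
vase now [-46.545 -76.482 199.017   0.7  ]
[-7.6, 0.0, 8.7] [-0.0, -0.0, 0.0]
[-7.6, 0.1, 8.7] [-0.0, -0.0, 0.0]
[-7.6, 0.1, 8.7] [-0.0, -0.0, -0.0]
[-7.6, 0.1, 8.7] [0.0, -0.0, 0.0]
[-7.6, 0.1, 8.7] [0.0, -0.0, -0.0]
[-7.6, 0.1, 8.7] [0.0, -0.0, 0.0]
[-7.6, 0.1, 8.7] [-0.0, -0.0, 0.0]
--
[0.4, -0.0, 8.8] [0.0, 0.0, 0.0]
[0.4, -0.0, 8.8] [0.0, 0.0, 0.0]
[0.4, 0.0, 8.8] [0.0, 0.0, 0.0]
[0.4, -0.0, 8.8] [0.0, 0.0, 0.0]
[0.4, -0.0, 8.8] [0.0, 0.0, 0.0]
[0.4, 0.0, 8.8] [0.0, 0.0, 0.0]
[0.4, 0.0, 8.8] [0.0, 0.0, 0.0]
[0.4, -0.0, 8.8] [0.0, 0.0, 0.0]
--
```

The prediction matches the silhouette, so it hasn't slipped. Going in.

```bash
python3 -m handwheel '[[-7.6,0.1,8.7,0,0,0,1],[-7.6,0.1,8.7,0,0,0,1],[-7.6,0.1,8.7,0,0,0,1],[-7.6,0.1,8.7,0,0,0,1],[-7.6,0.1,8.7,0,0,0,1],[-7.6,0.1,8.7,0,0,0,1],[-7.6,0.1,8.7,0,0,0,1],[0,0,0,0,0,0,1],[0,0,0,0,0,0,1]]'
python3 - <<'E'
from path import *
path([(-48,118,.7)],[1])
c=[]
for n in('side','top'):
    i=viewer.get_image(n);u=proj(i,[570,40,100]);x,y=int(u[0])-60,int(u[1])-50
    c.append(cv2.resize(i['frame'][y:y+100,x:x+100],None,fx=4,fy=4,interpolation=cv2.INTER_CUBIC))
cv2.imwrite('pics/in1.png',np.hstack(c))
E
```

```text
t: 8.98
ee_pos: [506.1, 23.8, 207.8]
orientation: [-2.905, -0.15, -1.042]
ft_force: [-1.1, -0.4, -2.3]
width: 29.6
grasp_force: 30.0
vase now [-49.839 -82.576 131.366   0.69 ]
[-8.1, -7.5, 11.6] [-0.021, 0.01, 0.001]
--
```

View pics/in1.png

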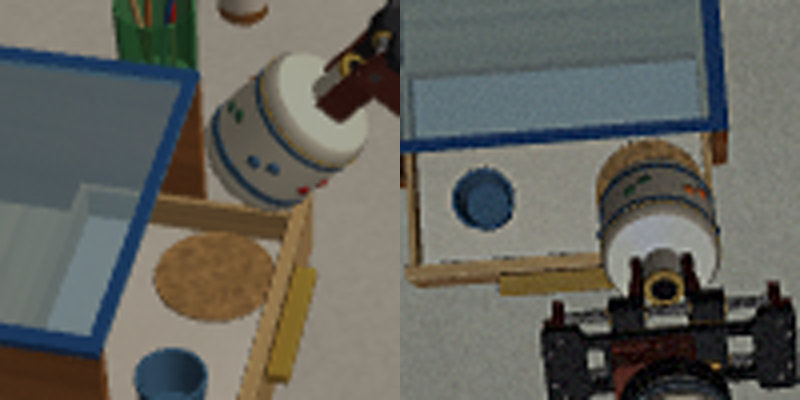

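The vase is just above the opening, but the arm stopped short with a sideways error of about 7 mm. Checking whether a joint limit is the cause.

Run:
```python
from path import *
o=sensors.get_obs();print(o['qpos'].round(3),o['qvel'].round(3),o['joint_torque'].round(1),o['moment'].round(2))
```

```text
[-0.043  0.115  2.344  1.573  0.108 -0.109] [-0.001 -0.002  0.003  0.022  0.001 -0.022] [ -0.  -28.4 -20.8   0.3   0.4   0.1] [-0.04  0.7  -0.  ]
```

q5 is at its lower limit (0.11), the wrist singularity. I need less tilt where the arm is folded, so I'll back up a little, log joints for a quick kinematic fit, and replan with that limit included.

```bash
python3 - <<'E'
from path import *
import json
o=sensors.get_obs();open('log.txt','a').write(json.dumps([np.array(o[k]).tolist() for k in('qpos','ee_pos','orientation')])+'\n')
path([(-50,170,.6)],[5])
E
for n in 10 9 8 7 6; do echo "max $n"; sed "s/<=15)/<=$n)/" go.py | python3 - | awk '{if(min==""||($5<min&&$2>22))min=$5} END{print min}'; done
```

```text
vase now [-49.794 -82.56  131.592   0.69 ]
[6.6, -3.4, -5.9] [-0.021, -0.018, 0.001]
[6.5, -1.1, -6.0] [0.0, -0.018, 0.0]
[6.4, -1.1, -6.1] [-0.0, -0.018, -0.0]
[6.3, -1.1, -6.2] [0.0, -0.018, 0.0]
[6.2, -1.1, -6.3] [0.0, -0.018, 0.0]
--
max 10
9.0
max 9
9.0
max 8
8.1
max 7
6.8
max 6
5.5
```

```bash
python3 -m handwheel '[[6.6,-1.1,-5.9,0,-0.018,0,1],[6.5,-1.1,-6,0,-0.018,0,1],[6.4,-1.1,-6.1,0,-0.018,0,1],[6.3,-1.1,-6.2,0,-0.018,0,1],[6.2,-1.1,-6.3,0,-0.018,0,1],[0,0,0,0,0,0,1],[0,0,0,0,0,0,1]]'
cat > kin.py <<'E'
from path import *
import json
from scipy.optimize import least_squares
def log():
    o=sensors.get_obs();open('log.txt','a').write(json.dumps([np.array(o[k]).tolist() for k in('qpos','ee_pos','orientation')])+'\n')
def fit():
    D=[([-1.172,.424,1.631,0,1.089,-.019],[253.425,-570.789,221.983],[-3.072,-.651,0])]+[json.loads(l) for l in open('log.txt')]
    def res(k):
        L1,L2,d,h=k;r=[]
        for q,p,o in D:
            w=np.array(p)-d*Ro.from_rotvec(o).as_matrix()[:,2]
            r+=[np.hypot(*w[:2])-L1*np.sin(q[1])-L2*np.sin(q[1]+q[2]),w[2]-h-L1*np.cos(q[1])-L2*np.cos(q[1]+q[2])]
        return r+[.01*(L1-L2)]
    s=least_squares(res,[450,450,250,300]);return s.x,np.round(s.fun,1)
def q5v(k,x,z,th,y=-77):
    L1,L2,d,h=k;p,R=vtool(x,y,z,th);w=p-d*R.as_matrix()[:,2];r,zz=np.hypot(*w[:2]),w[2]-h
    D2=r*r+zz*zz;q3=np.arccos((D2-L1**2-L2**2)/(2*L1*L2));q2=np.arctan2(r,zz)-np.arctan2(L2*np.sin(q3),L1+L2*np.cos(q3))
    return np.pi-th-q2-q3
E
python3 - <<'E'
from kin import *
log();o=sensors.get_obs();print(o['qpos'].round(3));path([],[])
k,r=fit();print(k,r)
for p in[(-48,200,.7),(-50,131,.69),(-50,170,.6),(-48,118,.56),(-24,90,.56),(0,66,.56),(0,50,.49),(-20,26,0)]:print(p,q5v(k,*p))
E
```

```text
t: 9.95
ee_pos: [510.3, 31.1, 242.3]
orientation: [-2.933, -0.158, -0.938]
ft_force: [-0.4, 0.6, -2.6]
width: 29.5
grasp_force: 30.0
[-0.023  0.039  2.261  0.416  0.248  1.068]
vase now [-50.459 -74.782 161.696   0.62 ]
[591.58382017 430.10444562 276.88968613 163.44181172] [ 0.8 -3.6 -7.9  4.   7.2 -0.4  1.6]
(-48, 200, 0.7) 0.1998653498728582
(-50, 131, 0.69) 0.0011576345738917304
(-50, 170, 0.6) 0.279667126221792
(-48, 118, 0.56) 0.1943503847375685
(-24, 90, 0.56) 0.12396472654061785
(0, 66, 0.56) 0.07250664158708364
(0, 50, 0.49) 0.15413633999974996
(-20, 26, 0) 0.8482934892512621
```

```bash
sed -e 's/^from plan/from kin import *\nK=fit()[0]\nfrom plan/' -e "s/if c<2:continue/if c<2 or q5v(K,*P(n))<.15:continue/" go.py > go2.py; sed -i 's/C(k))$/C(k),"%.2f"%q5v(K,*P(k)))/' go2.py; python3 go2.py | awk 'NR%2==1||$2<75'
```

```text
-56.0 202.0 0.49 clear 61.6 0.54
-56.0 194.0 0.49 clear 54.5 0.52
-56.0 186.0 0.49 clear 47.5 0.50
-56.0 178.0 0.49 clear 40.6 0.48
-56.0 170.0 0.49 clear 34.2 0.46
-56.0 162.0 0.49 clear 28.7 0.43
-56.0 154.0 0.49 clear 24.5 0.41
-56.0 146.0 0.49 clear 22.5 0.39
-56.0 138.0 0.49 clear 22.3 0.37
-56.0 130.0 0.49 clear 22.0 0.35
-56.0 122.0 0.49 clear 22.0 0.32
-52.0 114.0 0.49 clear 19.7 0.30
-44.0 106.0 0.49 clear 16.4 0.28
-36.0 98.0 0.49 clear 13.0 0.26
-28.0 90.0 0.49 clear 9.7 0.25
-24.0 82.0 0.49 clear 7.4 0.23
-20.0 74.0 0.49 clear 7.3 0.21
-16.0 70.0 0.49 clear 8.6 0.20
-12.0 66.0 0.49 clear 6.8 0.19
-12.0 62.0 0.49 clear 8.5 0.18
-8.0 58.0 0.49 clear 7.1 0.17
-8.0 54.0 0.49 clear 8.4 0.16
-4.0 50.0 0.42 clear 12.4 0.27
-4.0 46.0 0.35 clear 15.4 0.38
-4.0 42.0 0.28 clear 17.5 0.48
-8.0 38.0 0.21 clear 15.8 0.58
-12.0 34.0 0.14 clear 14.4 0.67
-16.0 30.0 0.07 clear 13.2 0.76
-20.0 26.0 0.0 clear 9.0 0.85
-24.0 22.0 0.0 clear 8.0 0.84
-24.0 18.0 0.0 clear 4.0 0.83
```

Run:
```python
from path import *
path([(-56,122,.5),(-26,86,.5)],[7,5])
```

```text
vase now [-50.459 -74.782 161.696   0.62 ]
[-2.2, -2.7, 4.2] [-0.031, -0.017, 0.003]
[-2.2, 0.3, 4.2] [0.0, -0.017, 0.0]
[-2.1, 0.3, 4.3] [-0.0, -0.017, 0.0]
[-2.0, 0.3, 4.4] [0.0, -0.017, 0.0]
[-1.9, 0.3, 4.4] [-0.0, -0.017, -0.0]
[-1.9, 0.3, 4.5] [0.0, -0.017, 0.0]
[-1.8, 0.3, 4.6] [-0.0, -0.017, 0.0]
--
[1.8, -0.0, 9.2] [0.0, 0.0, 0.0]
[1.8, -0.0, 9.2] [0.0, 0.0, 0.0]
[1.8, 0.0, 9.2] [0.0, 0.0, 0.0]
[1.8, -0.0, 9.2] [0.0, 0.0, 0.0]
[1.8, -0.0, 9.2] [0.0, 0.0, 0.0]
--
```

```bash
python3 -m handwheel '[[-2.2,-2.7,4.2,-0.031,-0.017,0.003,1],[-2.2,0.3,4.2,0,-0.017,0,1],[-2.1,0.3,4.3,0,-0.017,0,1],[-2,0.3,4.4,0,-0.017,0,1],[-1.9,0.3,4.4,0,-0.017,0,1],[-1.9,0.3,4.5,0,-0.017,0,1],[-1.8,0.3,4.6,0,-0.017,0,1],[0,0,0,0,0,0,1],[0,0,0,0,0,0,1]]'
python3 - <<'E'
from kin import *
log();print(sensors.get_obs()['qpos'].round(3),fit())
path([(-56,110,.5),(-26,86,.5)],[1,6])
E
```

```text
t: 11.08
ee_pos: [515.1, 32.5, 209.2]
orientation: [-3.017, -0.143, -0.773]
ft_force: [0.2, -0.0, -2.5]
width: 29.6
grasp_force: 30.0
[0.018 0.124 2.208 0.121 0.312 1.388] (array([590.95421489, 430.14419929, 276.32028748, 163.10393982]), array([ 1.1, -3.2, -7.5,  4.5,  7.5,  0.1, -1. , -1.4,  1.6]))
vase now [-55.444 -76.946 122.316   0.502]
[-6.2, 0.0, 10.5] [-0.0, -0.002, 0.0]
--
[2.5, -0.0, 5.9] [0.0, 0.0, 0.0]
[2.5, 0.0, 5.9] [0.0, 0.0, 0.0]
[2.5, -0.0, 5.9] [0.0, 0.0, 0.0]
[2.5, -0.0, 5.9] [0.0, 0.0, 0.0]
[2.5, 0.0, 5.9] [0.0, 0.0, 0.0]
[2.5, -0.0, 5.9] [0.0, 0.0, 0.0]
--
```

```bash
python3 -m handwheel '[[1.8,0,9.2,0,0,0,1],[1.8,0,9.2,0,0,0,1],[1.8,0,9.2,0,0,0,1],[1.5,0,9.2,0,0,0,1],[1.5,0,9.2,0,0,0,1],[0,0,0,0,0,0,1],[0,0,0,0,0,0,1]]'
python3 - <<'E'
from path import *
print(sensors.get_obs()['qpos'].round(3))
path([(-8,55,.49),(-4,46,.35),(-8,38,.21),(-20,26,0)],[5,3,3,5])
c=[]
for n in('side','top'):
    i=viewer.get_image(n);u=proj(i,[590,40,80]);x,y=int(u[0])-45,int(u[1])-45
    c.append(cv2.resize(i['frame'][y:y+90,x:x+80],None,fx=5,fy=5,interpolation=cv2.INTER_CUBIC))
cv2.imwrite('pics/in2.png',np.hstack(c))
E
```

```text
t: 11.95
ee_pos: [544.4, 35.2, 172.8]
orientation: [-3.017, -0.143, -0.773]
ft_force: [-0.4, -1.2, -2.2]
width: 29.6
grasp_force: 30.0
[0.023 0.24  2.179 0.155 0.225 1.358]
vase now [-26.067 -76.934  85.935   0.501]
[0.4, -0.0, 7.2] [-0.0, -0.002, 0.0]
[0.4, 0.0, 7.2] [-0.0, -0.002, -0.0]
[0.5, 0.0, 7.2] [0.0, -0.002, 0.0]
[0.5, 0.0, 7.2] [0.0, -0.002, -0.0]
[0.5, 0.0, 7.2] [0.0, -0.002, 0.0]
--
[4.4, -0.0, 3.4] [-0.0, -0.047, -0.0]
[4.5, -0.0, 3.4] [0.0, -0.047, 0.0]
[4.7, -0.0, 3.4] [-0.0, -0.047, -0.0]
--
[2.5, 0.0, 2.2] [0.0, -0.047, 0.0]
[2.6, 0.0, 2.3] [-0.0, -0.047, -0.0]
[2.7, 0.0, 2.3] [0.0, -0.047, 0.0]
--
[1.3, -0.0, 1.9] [-0.0, -0.042, 0.0]
[1.4, 0.0, 2.1] [0.0, -0.042, 0.0]
[1.5, -0.0, 2.2] [0.0, -0.042, 0.0]
[1.6, 0.0, 2.3] [-0.0, -0.042, 0.0]
[1.7, -0.0, 2.4] [0.0, -0.042, -0.0]
--
```

View pics/in2.png

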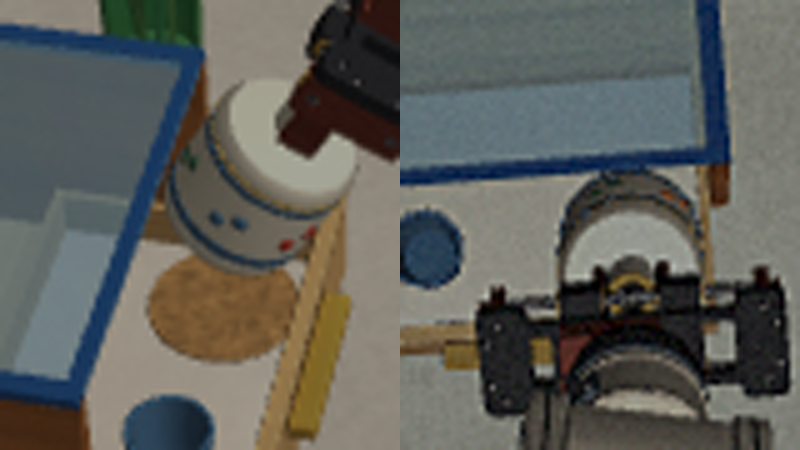

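The vase's foot is just passing under the roof edge at (630,170) in the top view, with no contact force. Continuing.

```bash
python3 -m handwheel '[[0.4,0,7.2,0,-0.002,0,1],[0.4,0,7.2,0,-0.002,0,1],[0.4,0,7.2,0,-0.002,0,1],[0.5,0,7.2,0,-0.002,0,1],[0.5,0,7.2,0,-0.002,0,1],[0,0,0,0,0,0,1]]'
python3 -m handwheel '[[4.4,0,3.4,0,-0.047,0,1],[4.5,0,3.4,0,-0.047,0,1],[4.7,0,3.4,0,-0.047,0,1],[0,0,0,0,0,0,1],[0,0,0,0,0,0,1]]'
python3 - <<'E'
from path import *
print(sensors.get_obs()['qpos'].round(3))
path([(-8,38,.21),(-20,26,0),(-22.5,18,0)],[4,6,2])
E
```

```text
t: 12.8
ee_pos: [563.6, 37.1, 141.7]
orientation: [-3.022, -0.143, -0.757]
ft_force: [-0.5, -0.2, -3.0]
width: 29.3
grasp_force: 30.0
t: 13.42
ee_pos: [579.4, 38.6, 138.7]
orientation: [-3.074, -0.145, -0.545]
ft_force: [0.3, -0.8, -3.0]
width: 29.4
grasp_force: 30.0
[0.035 0.367 2.028 0.053 0.397 1.466]
vase now [ -4.451 -76.884  45.672   0.351]
[2.0, 0.0, 1.6] [-0.0, -0.035, 0.0]
[2.0, 0.0, 1.6] [0.0, -0.035, -0.0]
[2.1, 0.0, 1.7] [-0.0, -0.035, 0.0]
[2.2, 0.0, 1.7] [0.0, -0.035, 0.0]
--
[1.1, 0.0, 1.6] [0.0, -0.035, 0.0]
[1.2, -0.0, 1.7] [-0.0, -0.035, -0.0]
[1.2, 0.0, 1.8] [0.0, -0.035, 0.0]
[1.3, -0.0, 1.8] [-0.0, -0.035, 0.0]
[1.3, -0.0, 1.9] [0.0, -0.035, -0.0]
[1.4, -0.0, 2.0] [0.0, -0.035, -0.0]
--
[-1.2, 0.0, 4.0] [0.0, 0.0, 0.0]
[-1.2, 0.0, 4.0] [0.0, 0.0, 0.0]
--
```

```bash
python3 -m handwheel '[[2,0,1.6,0,-0.035,0,1],[2,0,1.6,0,-0.035,0,1],[2.1,0,1.7,0,-0.035,0,1],[2.2,0,1.7,0,-0.035,0,1],[1.1,0,1.6,0,-0.035,0,1],[1.2,0,1.7,0,-0.035,0,1],[1.2,0,1.8,0,-0.035,0,1],[1.3,0,1.8,0,-0.035,0,1],[1.3,0,1.9,0,-0.035,0,1],[1.4,0,2,0,-0.035,0,1]]'
python3 -m handwheel '[[0,0,0,0,0,0,1],[0,0,0,0,0,0,1]]'
python3 - <<'E'
from path import *
path([(-22.5,18,0)],[2])
c=[]
for n in('side','top'):
    i=viewer.get_image(n);u=proj(i,[590,40,60]);x,y=int(u[0])-40,int(u[1])-45
    c.append(cv2.resize(i['frame'][y:y+80,x:x+80],None,fx=5,fy=5,interpolation=cv2.INTER_CUBIC))
cv2.imwrite('pics/in3.png',np.hstack(c))
E
```

```text
t: 14.68
ee_pos: [598.0, 40.4, 125.0]
orientation: [-3.138, -0.148, 0.0]
ft_force: [0.2, -0.1, -2.8]
width: 29.7
grasp_force: 30.0
t: 14.92
ee_pos: [598.0, 40.4, 125.1]
orientation: [-3.138, -0.148, -0.002]
ft_force: [-0.9, 0.2, -2.8]
width: 29.9
grasp_force: 30.0
vase now [-1.9732e+01 -7.6892e+01  2.5997e+01  1.0000e-03]
[-1.3, 0.0, 4.0] [-0.0, -0.001, 0.0]
[-1.3, 0.1, 4.0] [0.0, -0.001, 0.0]
--
```

View pics/in3.png

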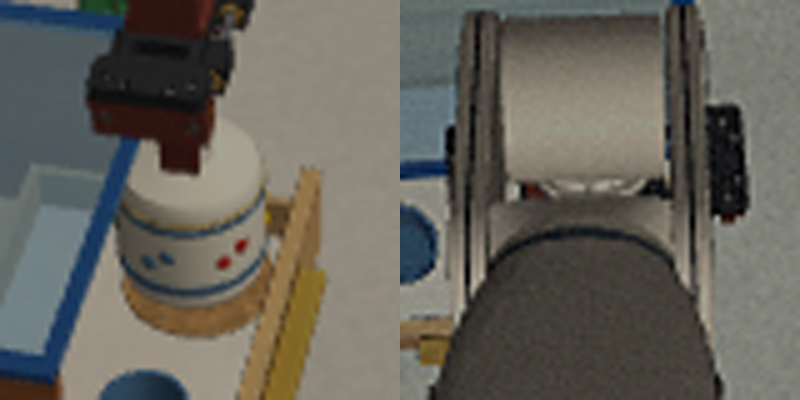

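The vase is upright over the mat: in the side crop the mat spans x 122–268 and the vase body 118–268, about 12 mm above it. Lowering gently.

```bash
python3 -m handwheel '[[-1.3,0,3,0,0,0,1],[-1.3,0,3,0,0,0,1],[0,0,2,0,0,0,1],[0,0,1.5,0,0,0,1],[0,0,0.8,0,0,0,1],[0,0,0,0,0,0,1],[0,0,0,0,0,0,1]]'; python3 -m handwheel '[[0,0,0.6,0,0,0,1],[0,0,0.6,0,0,0,1],[0,0,0,0,0,0,1],[0,0,0,0,0,0,1]]'
```

```text
t: 15.9
ee_pos: [596.1, 40.1, 115.0]
orientation: [-3.138, -0.148, -0.001]
ft_force: [0.2, -0.3, -3.0]
width: 29.4
grasp_force: 30.0
t: 16.4
ee_pos: [596.1, 40.1, 113.8]
orientation: [-3.138, -0.149, -0.001]
ft_force: [0.4, 0.7, -1.8]
width: 29.1
grasp_force: 30.0
```

```bash
python3 -m handwheel '[[0,0,0.5,0,0,0,1],[0,0,0.4,0,0,0,1],[0,0,0,0,0,0,1],[0,0,0,0,0,0,1]]'; python3 -m handwheel '[[0,0,0,0,0,0,0.6],[0,0,0,0,0,0,0.4],[0,0,0,0,0,0,0.2],[0,0,0,0,0,0,0],[0,0,0,0,0,0,0],[0,0,0,0,0,0,0],[0,0,0,0,0,0,0],[0,0,0,0,0,0,0]]'
python3 - <<'E'
from h import *
c=[]
i=viewer.get_image('side');u=proj(i,[590,40,60]);x,y=int(u[0])-50,int(u[1])-45
cv2.imwrite('pics/rel.png',cv2.resize(i['frame'][y:y+90,x:x+110],None,fx=5,fy=5,interpolation=cv2.INTER_CUBIC))
E
```

```text
t: 16.9
ee_pos: [596.2, 40.1, 113.1]
orientation: [-3.138, -0.148, -0.002]
ft_force: [-0.9, -0.1, 0.2]
width: 29.6
grasp_force: 30.0
t: 17.9
ee_pos: [596.0, 40.1, 112.9]
orientation: [-3.138, -0.149, -0.001]
ft_force: [0.3, -0.5, 1.0]
width: 87.7
grasp_force: 0.0
```

View pics/rel.png

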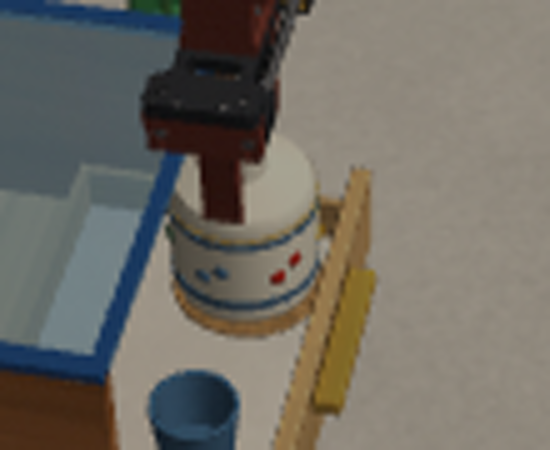

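Released; the vase stands on the mat (foot at about (245,325)) and the pot is untouched. Raising straight up and working out the push.

```bash
python3 -m handwheel '[[0,0,-5,0,0,0,0],[0,0,-10,0,0,0,0],[0,0,-20,0,0,0,0],[0,0,-25,0,0,0,0],[0,0,-25,0,0,0,0],[0,0,-25,0,0,0,0],[0,0,-10,0,0,0,0],[0,0,0,0,0,0,0]]'
cat >> kin.py <<'E'
def tcp(x,y,z,th):
    Rm=vtool(0,0,0,th)[1];return O+Cab.apply([x,y,z]),Rm
def q5t(k,x,y,z,th):
    l=G-ctrl.grasp_offset;return q5v(k,x+l*np.sin(th),z-l*np.cos(th),th,y)
E
python3 - <<'E'
from kin import *
k=fit()[0]
for th in(.2,.25,.3,.35):print(th,[round(q5t(k,x,0,z,th),2) for x,z in((-150,200),(-150,52),(-118,52),(-27,52))])
rows([(tcp(-160,0,220,.0),8),(tcp(-150,0,52,.25),8)])
E
```

```text
t: 18.95
ee_pos: [596.2, 40.1, 233.6]
orientation: [-3.138, -0.148, -0.004]
ft_force: [1.1, -0.3, -1.1]
width: 87.7
grasp_force: 0.0
0.2 [np.float64(0.67), np.float64(0.26), np.float64(0.3), np.float64(0.41)]
0.25 [np.float64(0.61), np.float64(0.18), np.float64(0.22), np.float64(0.34)]
0.3 [np.float64(0.54), np.float64(0.11), np.float64(0.15), np.float64(0.26)]
0.35 [np.float64(0.48), np.float64(0.03), np.float64(0.07), np.float64(0.18)]
8 [-17.3  -9.6   1.7] [-0.     -0.0003  0.    ]
8 [-17.3  -9.6   1.7] [-0.     -0.0003  0.    ]
8 [ 1.3  0.  21. ] [-0.      0.0312 -0.    ]
8 [-3.3  0.  20.8] [-0.      0.0312 -0.    ]
```

```bash
python3 -m handwheel '[[-17.3,-9.6,1.7,0,0,0,1],[-17.3,-9.6,1.7,0,0,0,1],[-17.3,-9.6,1.7,0,0,0,1],[-17.3,-9.6,1.7,0,0,0,1],[-17.3,-9.6,1.7,0,0,0,1],[-17.3,-9.6,1.7,0,0,0,1],[-17.3,-9.6,1.7,0,0,0,1],[-17.3,-9.6,1.7,0,0,0,1],[0,0,0,0,0,0,1],[0,0,0,0,0,0,1]]'
python3 - <<'E'
from kin import *
rows([(tcp(-150,0,52,.2),8)])
E
```

```text
t: 20.2
ee_pos: [451.5, 103.6, 219.5]
orientation: [-3.138, -0.149, -0.003]
ft_force: [-0.0, -0.4, 1.1]
width: 0.5
grasp_force: 0.0
8 [ 1.2 -0.  20.9] [-0.      0.0248  0.0001]
8 [-2.5 -0.  20.8] [-0.      0.0248  0.0001]
```

```bash
python3 -m handwheel '[[1.2,0,20.9,0,0.025,0,1],[0.7,0,20.9,0,0.025,0,1],[0.2,0,20.9,0,0.025,0,1],[-0.4,0,20.9,0,0.025,0,1],[-0.9,0,20.9,0,0.025,0,1],[-1.4,0,20.9,0,0.025,0,1],[-2,0,20.8,0,0.025,0,1],[-2.5,0,20.8,0,0.025,0,1],[0,0,0,0,0,0,1],[0,0,0,0,0,0,1]]'
python3 - <<'E'
from kin import *
print(sensors.get_obs()['qpos'].round(3))
rows([(tcp(-122,0,52,.2),6),(tcp(-27,0,52,.25),30)])
E
```

```text
t: 21.45
ee_pos: [461.4, 104.4, 52.6]
orientation: [-3.113, -0.147, -0.314]
ft_force: [0.6, -0.1, 0.3]
width: 0.5
grasp_force: 0.0
[ 0.213  0.454  2.187 -0.079  0.302  1.762]
6 [ 4.5 -0.   1. ] [-0.     -0.0002 -0.    ]
6 [ 4.5 -0.   1. ] [-0.     -0.0002 -0.    ]
30 [ 3.1 -0.   0.6] [0.     0.0017 0.    ]
30 [3.1 0.  0.8] [0.     0.0017 0.    ]
```

```bash
python3 -m handwheel '[[4.5,0,1,0,0,0,1],[4.5,0,1,0,0,0,1],[4.5,0,1,0,0,0,1],[4.5,0,1,0,0,0,1],[4.5,0,1,0,0,0,1],[2,0,0.4,0,0,0,1],[2,0,0.4,0,0,0,1],[2,0,0.4,0,0,0,1],[2,0,0.4,0,0,0,1],[2,0,0.4,0,0,0,1]]'
python3 -m handwheel '[[2,0,0.4,0,0.002,0,1],[2,0,0.4,0,0.002,0,1],[2.5,0,0.5,0,0.002,0,1],[2.5,0,0.5,0,0.002,0,1],[2.5,0,0.5,0,0.002,0,1],[2.5,0,0.5,0,0.002,0,1],[2.5,0,0.5,0,0.002,0,1],[2.5,0,0.5,0,0.002,0,1],[2.5,0,0.5,0,0.002,0,1],[2.5,0,0.5,0,0.002,0,1]]'
python3 - <<'E'
from kin import *
p,R=cur();print(Cab.inv().apply(p-O).round(1),sensors.get_obs()['qpos'].round(3))
rows([(tcp(-27,0,52,.25),25)])
c=[]
for n in('side','top'):
    i=viewer.get_image(n);u=proj(i,[600,70,60]);x,y=int(u[0])-50,int(u[1])-40
    c.append(cv2.resize(i['frame'][y:y+90,x:x+100],None,fx=4,fy=4,interpolation=cv2.INTER_CUBIC))
cv2.imwrite('pics/push.png',np.hstack(c))
E
```

```text
t: 22.7
ee_pos: [493.1, 107.5, 51.6]
orientation: [-3.113, -0.147, -0.311]
ft_force: [-2.0, -0.3, 1.5]
width: 0.2
grasp_force: 1.1
t: 23.95
ee_pos: [518.2, 109.9, 52.1]
orientation: [-3.109, -0.147, -0.345]
ft_force: [-1.8, -0.5, -1.4]
width: 0.3
grasp_force: 1.1
[-92.8  -0.2  52.1] [ 0.2    0.501  2.081 -0.069  0.341  1.738]
25 [ 2.6 -0.   0.6] [-0.      0.0012  0.    ]
25 [ 2.5 -0.   0.7] [-0.      0.0012  0.    ]
```

View pics/push.png

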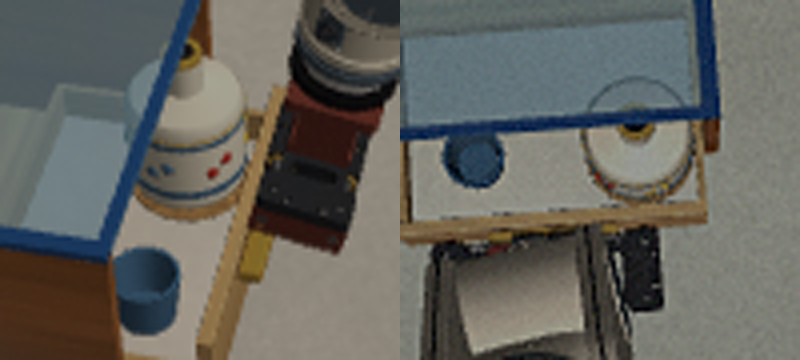

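The drawer is sliding in; the vase (185,120 side) and pot (148,290) stand upright. Continuing.

```bash
python3 -m handwheel '[[2.6,0,0.6,0,0.001,0,1],[2.6,0,0.6,0,0.001,0,1],[2.6,0,0.6,0,0.001,0,1],[2.6,0,0.6,0,0.001,0,1],[2.6,0,0.6,0,0.001,0,1],[2.6,0,0.6,0,0.001,0,1],[2.6,0,0.6,0,0.001,0,1],[2.6,0,0.6,0,0.001,0,1],[2.6,0,0.6,0,0.001,0,1],[2.6,0,0.6,0,0.001,0,1]]'
python3 -m handwheel '[[2.6,0,0.6,0,0.001,0,1],[2.6,0,0.6,0,0.001,0,1],[2.6,0,0.6,0,0.001,0,1],[2.6,0,0.6,0,0.001,0,1],[2.6,0,0.6,0,0.001,0,1],[2.6,0,0.6,0,0.001,0,1],[2.6,0,0.6,0,0.001,0,1],[2,0,0.5,0,0.001,0,1],[1.5,0,0.3,0,0,0,1],[1,0,0.2,0,0,0,1]]'
python3 -m handwheel '[[1,0,0.2,0,0,0,1],[1,0,0.2,0,0,0,1],[1,0,0.2,0,0,0,1],[0,0,0,0,0,0,1]]'
python3 - <<'E'
from kin import *
p,R=cur();print(Cab.inv().apply(p-O).round(1),sensors.get_obs()['qpos'].round(3))
E
```

```text
t: 25.3
ee_pos: [544.7, 112.4, 52.0]
orientation: [-3.106, -0.147, -0.36]
ft_force: [-1.5, -1.4, -0.8]
width: 0.2
grasp_force: 1.1
t: 26.55
ee_pos: [567.7, 114.6, 52.1]
orientation: [-3.105, -0.147, -0.372]
ft_force: [-1.6, 0.0, -1.0]
width: 0.3
grasp_force: 1.0
t: 27.05
ee_pos: [571.0, 115.0, 52.4]
orientation: [-3.104, -0.147, -0.373]
ft_force: [-2.2, -0.6, -1.2]
width: 0.6
grasp_force: 0.8
[-39.7  -0.1  52.4] [ 0.19   0.546  1.979 -0.061  0.379  1.72 ]
```

```bash
python3 -m handwheel '[[1.5,0,0.3,0,0.002,0,1],[1.5,0,0.3,0,0.002,0,1],[1.5,0,0.3,0,0.002,0,1],[1.5,0,0.3,0,0.002,0,1],[1,0,0.3,0,0.002,0,1],[1,0,0.3,0,0,0,1],[1,0,0.2,0,0,0,1],[0,0,0,0,0,0,1]]'
python3 -m handwheel '[[1,0,0.2,0,0,0,1],[1,0,0.2,0,0,0,1],[0,0,0,0,0,0,1]]'
```

```text
t: 28.05
ee_pos: [580.2, 115.7, 52.6]
orientation: [-3.102, -0.147, -0.388]
ft_force: [-1.8, 0.0, -1.0]
width: 0.3
grasp_force: 0.8
t: 28.42
ee_pos: [581.9, 115.9, 52.6]
orientation: [-3.102, -0.147, -0.387]
ft_force: [-2.1, 0.1, -1.1]
width: 0.1
grasp_force: 1.3
```

```bash
for i in 1 2; do :; done; python3 -m handwheel '[[1,0,0.2,0,0,0,1],[1,0,0.2,0,0,0,1],[0,0,0,0,0,0,1]]'; python3 -m handwheel '[[0.8,0,0.2,0,0,0,1],[0.8,0,0.2,0,0,0,1],[0,0,0,0,0,0,1]]'
```

```text
t: 28.8
ee_pos: [582.1, 115.9, 52.4]
orientation: [-3.103, -0.147, -0.382]
ft_force: [-8.6, 0.2, 5.9]
width: 0.5
grasp_force: 4.5
t: 29.18
ee_pos: [582.3, 115.9, 52.2]
orientation: [-3.104, -0.147, -0.378]
ft_force: [-14.1, -0.3, 9.6]
width: 0.7
grasp_force: 7.1
```

Hard stop reached at the expected place, so the drawer is shut. Backing off and checking.

```bash
python3 -m handwheel '[[-4,0,-1,0,0,0,1],[-15,0,-4,0,0,0,1],[-25,0,-6,0,0,0,1],[-25,0,-6,0,0,0,1],[-25,0,-6,0,0,0,1],[-25,0,-6,0,0,0,1],[-25,0,-6,0,0,0,1],[0,0,0,0,0,0,1],[0,0,0,0,0,0,1]]'
python3 - <<'E'
from h import *
c=[]
for n in('side','top'):
    i=viewer.get_image(n);u=proj(i,[650,90,60]);x,y=int(u[0])-50,int(u[1])-45
    c.append(cv2.resize(i['frame'][y:y+100,x:x+100],None,fx=4,fy=4,interpolation=cv2.INTER_CUBIC))
cv2.imwrite('pics/end.png',np.hstack(c))
E
```

```text
t: 30.3
ee_pos: [439.8, 102.7, 51.8]
orientation: [-3.101, -0.147, -0.392]
ft_force: [0.4, -0.0, -0.7]
width: 0.7
grasp_force: 0.0
```

View pics/end.png

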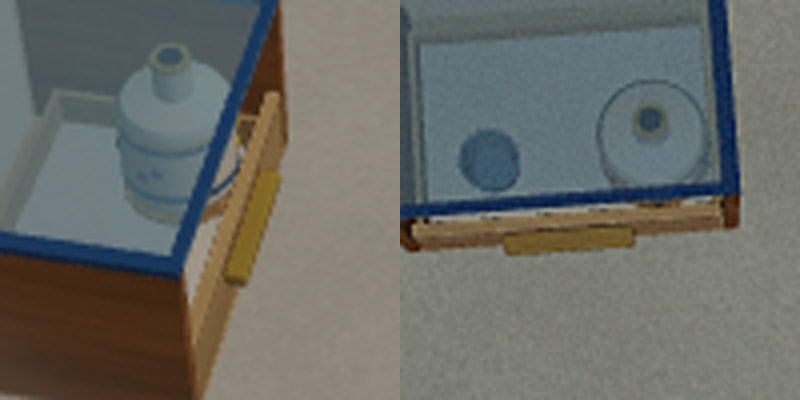

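The drawer looks shut, with the vase and pot upright inside. I'll confirm the closure numerically from the pull bar, measured the same way as at the start.

Run:
```python
from m import *
from w import O,Cab
u=proj(t,[600,118,62]);b=(u[0]*1.5-45,u[1]*1.5-20,u[0]*1.5+45,u[1]*1.5+20)
k,c=blob(t,(18,120,60),(32,255,255),b);r=cv2.minAreaRect(c);print(r,Cab.inv().apply(onz(t,*r[0],62)-O).round(1))
```

```text
((217.89340209960938, 187.50759887695312), (5.129787445068359, 32.06117248535156), 85.91438293457031) [-10.4  -1.4  62. ]
```

```bash
python3 -c "
from workcell import ctrl
print(ctrl.close_job())"
```

```text
the job is handed in; nothing more can be done
None
```

The job is handed in (no verdict came back): the vase stands upright and released on the cork mat, the pot still stands in the drawer, and the drawer is shut to within about 1–3 mm by camera, after pushing to a hard stop.

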